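Fold down the service shelf of a split-front bench cabinet

ROBOT

A 6-joint arm with a two-finger parallel gripper is mounted at the origin on the work surface. World frame = base frame: x ahead of the robot, y to its left, z up, the work surface at z = 0. Lengths are in m, angles in rad, forces in N, time in s.
With the tool pointing down it reaches from about 0.25 to 0.775 m from the base axis. Payload 4 kg.
Tool frame: the origin (TCP) lies midway between the tips of the shut fingers; the grasp point (between the pads) lies 19 mm behind it (grip_depth is the z of the grasp point in the tool frame, in m); z points along the fingers, y is the direction in which the jaws open and shut (so a half turn about z gives the same grasp; the last joint's range is limited). The gripper opens to 85 mm and grips with 20 to 120 N. Pads are 22 mm wide; open, the fingers measure 114 mm over their backs; the gripper's body (76 mm by 85 mm) begins 54 mm behind the grasp point. The pads swing forward as they close: fully open they stand 13 mm farther back than shut.
Start: joints at [1.01, 0.087, 1.371, -0, 1.684, -0.103], TCP at [0.243, 0.493, 0.231] pointing down, gripper open.
Joint ranges: [-3.1, 3.1], [-0.76, 2.03], [0.27, 2.55], [-1.08, 4.22], [0.17, 2.65], [-2.57, 2.57]. Speed limits (rad/s): [2.79, 2.79, 3.14, 3.14, 3.14, 3.14].

INTERFACE

Orientations are given as a rotation vector (axis times angle).
In Python, from bench import * gives the robot as it stands. The module is installed in compiled form; this text tells all that it offers.
- The arm moves only by the tool carry_out, never from a script. Its argument "deltas" is a list of rows, each a list of 7 numbers: the shift along the world's x, y, z in m, then the turn, a rotation vector about the world's x, y, z in degrees, then the closure, from -1 (fully open) to 1 (shut), so that 0 is half open. In form: [[x, y, z, rx, ry, rz, jaw], ...]. A call has 1 to 10 rows; each row shifts and turns the commanded pose from where the row before left it; what a row does not reach is not made up. A row lasts 1/10 s, in which the tool goes at most 50 mm and 8.59 degrees, less where a joint would pass 70% of its speed; a pose out of reach is approached as far as the arm can. A call is refused whole if a number of a shift passes 0.05 or a number of a turn 8.59, either way. A call with a gripper value outside its range is refused whole. The fingers move at their own pace and stop on an object; "grip_force" is the grip in N (left out, the last holds). Time passes only in rows, so rows that do not move let the fingers close. It gives the time, the measured TCP pose, the force and the opening at its end, in the units of the state.
- sense(): the state, without advancing time (a new reading comes with each control period).
- capture(name): name is "side" or "top" or "wrist"; returns a dict with "pixels" (384x512x3 uint8, red, green, blue), "depth" (384x512 float32, m along the optical axis (not along the pixel's ray), 0 where there is no reading), "vfov" (degrees; the focal length in pixels is half the picture's height over the tangent of half this angle, whatever the lens; pixels are square), "cx", "cy" (the principal point, pixels), "pose" (4x4, takes a point from camera to world coordinates). Camera axes: x right, y up, looking along -z (the intrinsics and any distortion apply to the point x, -y, -z); pixel columns grow to the right and rows downward; lengths in m; the calibration is good to about 2 mm. A picture is of the moment at which its call begins.
- job_done(): hands the job in, once; it reports no verdict.
The state is a dict: "time_s": time; "joint_positions": joint angles; "joint_vel": joint speeds; "tau": joint torques, N m; "eef_pos": TCP position; "orientation": TCP orientation; "wrist_force": force on the tool from outside, world axes, zero at the start; "ft_torque": the same for the moment, N m; "grip_width": finger opening in m.
Only numpy, scipy, OpenCV 4.12 (cv2) and the standard library are available. Lean on these libraries where they do the work, as an engineer would, in place of code of your own. Each camera call takes 0.05 s, during which the arm holds its last target.

TASK

Set up the fold-down shelf of the bench cabinet: swing the orange support leg out from the bottom half until it snaps over and stands square to the front, then draw the bolt of the top half and pull the top half down by its lip, gently, until it stands level on the leg. Leave the bottom half shut and its bolt shot, and do not disturb the loose things around.

Things in the scene. Friction and masses are not known exactly. Their poses are not given: they have to be found in the camera images.
- cabinet: Blue steel bench cabinet, fixed, 320 wide (y), 160 deep (x), roof top at z 252. Origin: centre of underside; -x points out of the front, +y is the hinge side (leg, bottom half), -y the bolt side. Opening at x = -80; two grey leaves, one above the other, 14 thick (x -80 to -94) between 28 wide blue stiles. Bolt keepers on the -y stile stand 22 proud of the leaves, y -138 to -154.
- top_leaf (a joint): Angle of the top half: 0 shut (upright), grows as its upper edge folds out and down; 1.57 level, 2.5 stop. 256 wide, 132 tall, about 0.5 kg. Slow-fall damper in the pivot (0.35 N m s/rad, 0.06 N m friction): stays upright when shut; pulled 0.6 rad or more out it sinks by itself in 2 to 5 s, past level if no leg is there. Cannot open until its bolt is drawn 20 mm.
- leaf_pivot (a point): Middle of the top half's pivot axis: cabinet frame (-87, 0, 127).
- lip (a point): Middle of the upper edge of the aluminium pull lip on the top half's upper edge: 100 long, 8 thick, centred in the leaf's thickness, 25 tall above leaf and roof, its edge 150 from the pivot. Shut: cabinet x -87, z 277, with free space behind it above the roof, so fingertips can hook it from behind.
- top_bolt (a joint): Travel of the top half's bolt (m): 0 shot (into the keeper), 0.03 fully drawn, towards cabinet +y. About 1.5 N of friction, stays where left; starts at 0 to 0.006.
- top_bolt_knob (a point): Centre of the outer end of the top bolt's black pin-knob (13 diameter, standing 30 straight out of the bolt rod; its end is 40 proud of the leaf's face). Shut and shot: cabinet (-134, -85, 222). 46 free between it and the keeper.
- bottom_leaf (a joint): Angle of the bottom half about its upright hinge at cabinet y = +128: 0 shut; grows outward. It is held by its bolt and is to stay shut. Its face spans z 4 to 118; carries the leg.
- bottom_bolt (a joint): Travel of the bottom half's bolt (m): 0 shot, 0.03 drawn. Same bolt as the top one; to stay shot.
- bottom_bolt_knob (a point): Centre of the outer end of the bottom bolt's black pin-knob, cabinet (-134, -85, 60).
- leg (a joint): Angle of the support leg about its upright hinge: 0 folded, 1.17 square to the front, 1.20 its outer stop. An over-centre spring (up to 0.16 N m, about 2 N at the post) pulls it back to 0 below 0.60 and on to 1.20 above 0.60.
- leg_hinge (a point): Top of the leg's hinge axis, cabinet (-124, 100, 117). The leg is a steel gate frame 80 long from this axis to the post, top rail 12 thick at z 106 to 118, lower rail at z 30 to 40.
- leg_post (a point): Top centre of the orange end post of the leg (14 diameter, upright, z 1 to 117, on a 20 wide rubber foot). Folded, the frame slants 0.40 rad off the front, the post at cabinet (-155, 26) with 54 free between it and the leaf; it swings outward and towards +y to about cabinet (-204, 102).
- spray: Loose spray can, 66 diameter, 160 tall, origin under its centre. Bystander.
- case: Loose closed socket case, 150 x 85 x 45, black with a red band, origin under its centre. Bystander.
- spanner: Loose spanner lying on the bench, 180 long along its x. Bystander.
- tin: Small jar, 60 diameter, 50 tall with a blue cap, loose on the rear of the cabinet roof at the leg's side. Bystander.

How it is judged:
On the way, in this order (a step that is already met when the one before it is completed fails the run):
1. the leg is swung out and snapped over while the top half is still shut (value of joint leg above 1.05 rad and value of joint top_leaf below 0.15 rad), for 0.2 s.
2. the top half is folded down level (value of joint top_leaf above 1.48 rad), for 0.2 s.
At the end, for the whole second after the job is handed in: The top half is at rest level on the leg (within about 0.1 rad), the leg is snapped out (over 1.05 rad), the bottom half is shut (within 0.05 rad) and its bolt still shot (within 8 mm) (value of joint top_leaf between 1.48 and 1.68 rad and velocity of joint top_leaf between -0.1 and 0.1 rad/s and value of joint leg above 1.05 rad and value of joint bottom_leaf below 0.05 rad and value of joint bottom_bolt below 0.008 m); the robot touches nothing.
It fails at once if the bottom half came open (value of joint bottom_leaf above 0.08 rad).
It fails at once if the bottom bolt was drawn (value of joint bottom_bolt above 0.012 m).
It fails at once if the top half was thrown down instead of let down gently (faster than 2.5 rad/s) (velocity of joint top_leaf above 2.5 rad/s).
It fails at once if a loose thing was disturbed (moved more than 30 mm) (distance of any of spray, case, spanner, tin from where it was at the start of the episode above 0.03 m).
It also fails if it takes over 61 s, if anything falls off the work surface, if the arm or the gripper's body presses on something with over 40 N, if the wrist force passes 120 N, or if a joint passes its speed limit or range.

## Working session

There is one attempt and no reset: what is moved stays moved. The work goes in short steps, Python scripts to look and compute and a tool call to move; the robot and the scene stay as the last step left them, time stands still between calls to the robot, and variables do not carry over. Pictures are saved under pics/ and viewed, and the job is handed in when it is done.

Besides the shell and the picture viewer there is one more tool, called after "Request:" as name(argument=value, ...) on one line, values as JSON. carry_out: Moves the arm, as the interface text tells. Its arguments: {"type":"object","properties":{"deltas":{"type":"array"},"grip_force":{"type":"number"}},"required":["deltas"]}

```bash
mkdir -p pics; cat > h.py <<'E'
from bench import *
import numpy as np, cv2
def snap(n,tag):
    c=capture(n); cv2.imwrite(f'pics/{tag}.png',c['pixels'][:,:,::-1]); np.savez(f'{tag}.npz',**c); return c
def cloud(c):
    d=c['depth'];f=192/np.tan(np.radians(c['vfov'])/2)
    v,u=np.mgrid[0:384,0:512]
    P=np.stack([(u-c['cx'])/f*d,-(v-c['cy'])/f*d,-d,np.ones_like(d)],-1)
    return (P@np.array(c['pose']).T)[...,:3]
E
python3 - <<'E'
from h import *
for n in ['side','top','wrist']:
    c=snap(n,n+'0'); print(n,{k:(v if k=='pose' else v) for k,v in c.items() if k not in('pixels','depth')})
print(sense())
E
```

```text
side {'vfov': 53.53368707272254, 'cx': 249.0566533745672, 'cy': 180.84839878026114, 'pose': array([[ 0.70813599,  0.48959726, -0.50876118,  0.06079702],
       [-0.70606874,  0.48773701, -0.51339999, -0.57215814],
       [-0.00321757,  0.72277738,  0.69107345,  0.83403251],
       [ 0.        ,  0.        ,  0.        ,  1.        ]])}
top {'vfov': 48.90490864293129, 'cx': 259.0547579487239, 'cy': 187.94821824743096, 'pose': array([[ 0.01368378,  0.99806745, -0.06061451,  0.47811964],
       [-0.9994486 ,  0.01548649,  0.02937121, -0.06253426],
       [ 0.03025315,  0.06017918,  0.99772903,  1.16627613],
       [ 0.        ,  0.        ,  0.        ,  1.        ]])}
wrist {'vfov': 68.12180666678462, 'cx': 256.1485476346943, 'cy': 187.08759246536533, 'pose': array([[ 0.44102348, -0.86415133, -0.24236494,  0.18082778],
       [ 0.89748997,  0.42368251,  0.1224944 ,  0.52351144],
       [-0.00316791, -0.271543  ,  0.96242109,  0.37265507],
       [ 0.        ,  0.        ,  0.        ,  1.        ]])}
{'time_s': 0.15, 'joint_positions': array([ 1.00991644e+00,  8.78347227e-02,  1.37187413e+00, -2.15642552e-06,
        1.68360864e+00, -1.03068713e-01]), 'joint_vel': array([ 0.00176792, -0.00158749, -0.00488637,  0.00029028,  0.00042957,
        0.00022103]), 'tau': array([ 1.60921365e-03, -3.52369773e+01, -3.13680089e+01, -1.09775476e-04,
        7.97213899e-03, -2.82559192e-06]), 'eef_pos': array([0.24288452, 0.49305382, 0.23039769]), 'orientation': array([-7.12737464e-01, -3.05909858e+00,  2.56208280e-03]), 'wrist_force': array([-0.41287137, -0.07702217, -0.69317649]), 'ft_torque': array([ 0.02659061,  0.03668253, -0.0570354 ]), 'grip_width': 0.08571338507206581}
```

View pics/side0.png

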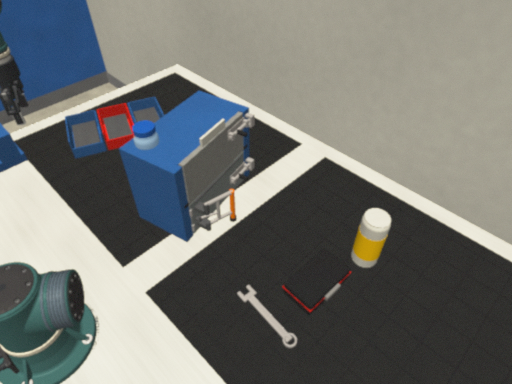

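View pics/top0.png

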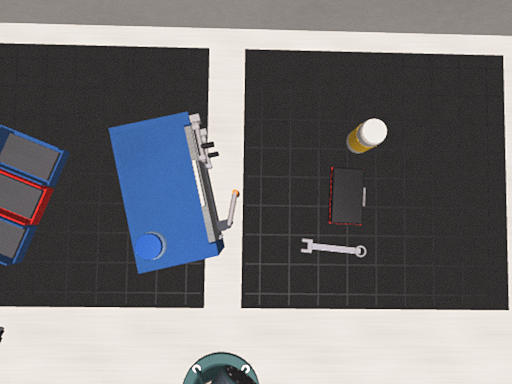

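```bash
python3 - <<'E'
from h import *
for n in ['top','side']:
    c=dict(np.load(n+'0.npz'));P=cloud(c);px=c['pixels'].astype(int)
    R,G,B=px[...,0],px[...,1],px[...,2]
    m=(c['depth']>0)&(abs(P[...,2]-.252)<.008)&(P[...,0]>.2)&(P[...,1]>-.05)&(P[...,1]<.35)&(B>R+40)
    q=P[m]; print(n,m.sum(),q[:,2].mean())
    r=cv2.minAreaRect(q[:,:2].astype(np.float32)*1000); print(r,cv2.boxPoints(r))
    m=(c['depth']>0)&(R>180)&(G<150)&(B<90)&(P[...,1]<.1)&(P[...,1]>-.1); q=P[m]; print('post',q.mean(0) if len(q) else None,q.min(0),q.max(0), len(q))
    m=(c['depth']>0)&(P[...,2]>.262)&(P[...,2]<.285)&(B<R+40)&(P[...,0]>.2)&(P[...,1]>-.05)&(P[...,1]<.35); q=P[m];print('lip',cv2.minAreaRect(q[:,:2].astype(np.float32)*1000),q[:,2].max(),len(q))
    for nm,m in [('spray',(P[...,2]>.1)&(P[...,1]<-.2)),('case',(P[...,2]>.025)&(P[...,2]<.06)&(P[...,1]<-.1)&(P[...,0]>.2)&(P[...,0]<.6)),('tin',(P[...,2]>.285)&(P[...,2]<.32)&(B>R+40)&(P[...,1]<.35))]:
        q=P[m&(c['depth']>0)]; print(nm,len(q),q.min(0) if len(q) else'',q.max(0) if len(q) else'')
E
```

```text
top 10458 0.25268297721691496
((524.96923828125, 117.3255615234375), (321.1308898925781, 174.8255615234375), 13.311594009399414) [[348.5913    165.4201   ]
 [388.84436    -4.7082977]
 [701.34717    69.23102  ]
 [661.0941    239.35942  ]]
post [ 0.53091417 -0.03873458  0.11725271] [ 0.52845028 -0.03876578  0.11678226] [ 0.53336768 -0.03870777  0.11791614] 3
lip ((542.7592163085938, 38.93836975097656), (99.433837890625, 8.17782211303711), 13.38236141204834) 0.2822545493656954 207
spray 722 [ 0.65089934 -0.3990531   0.10007092] [ 0.71642556 -0.33669293  0.16828442]
case 1793 [ 0.45591596 -0.38340228  0.02538496] [ 0.59927697 -0.28739399  0.0528422 ]
tin 560 [0.38556876 0.10789668 0.28839921] [0.43598134 0.15897461 0.30639626]
side 4110 0.2532536527326179
((521.6732177734375, 117.54840850830078), (323.1651306152344, 176.494140625), 13.45871353149414) [[343.989    165.76456 ]
 [385.0671    -5.882683]
 [699.3574    69.33226 ]
 [658.2793   240.97949 ]]
post [ 0.5267088  -0.03386424  0.07071622] [ 0.52221482 -0.03900165  0.01641352] [0.58503705 0.04214836 0.12077149] 68
lip ((862.8359375, 61.703460693359375), (903.3870239257812, 389.390869140625), 12.667336463928223) 0.2849911213495552 845
spray 10743 [ 0.64693486 -0.49465554  0.10002822] [ 1.26478881 -0.20000114  0.49348367]
case 2227 [ 0.44972778 -0.38288453  0.02513525] [ 0.59995404 -0.28609524  0.05103736]
tin 345 [0.38087668 0.10722586 0.28525859] [0.43421627 0.15895381 0.30652122]
```

```bash
python3 - <<'E'
import cv2
a=cv2.imread('pics/side0.png')[80:250,110:270];cv2.imwrite('pics/side0z.png',cv2.resize(a,None,fx=3.5,fy=3.5,interpolation=cv2.INTER_CUBIC))
E
```

```text
(no output)
```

View pics/side0z.png

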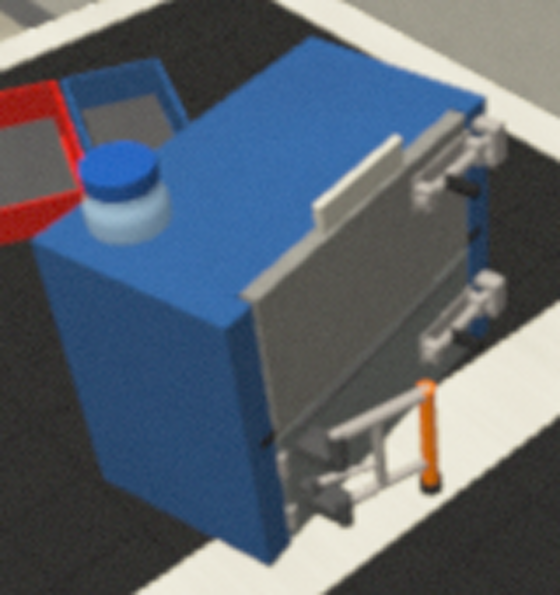

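Request:
carry_out(deltas=[[0.02, -0.035, 0.019, 0, 0, 1.7, 0], [0.02, -0.035, 0.019, 0, 0, 1.7, 0], [0.02, -0.035, 0.019, 0, 0, 1.7, 0], [0.02, -0.035, 0.019, 0, 0, 1.7, 0], [0.02, -0.035, 0.019, 0, 0, 1.7, 0], [0.02, -0.035, 0.019, 0, 0, 1.7, 0], [0.02, -0.035, 0.019, 0, 0, 1.7, 0], [0.02, -0.035, 0.019, 0, 0, 1.7, 0], [0.02, -0.035, 0.019, 0, 0, 1.7, 0], [0.02, -0.035, 0.019, 0, 0, 1.7, 0]], grip_force=20)

```text
time_s: 1.15
eef_pos: [0.4435, 0.1418, 0.4219]
orientation: [-0.251, -3.131, -0.0]
wrist_force: [0.7, 0.4, 0.9]
grip_width: 0.0425
```

Request:
carry_out(deltas=[[0.01, -0.022, 0, 0, 0, 0, 0], [0.01, -0.022, 0, 0, 0, 0, 0], [0.01, -0.022, 0, 0, 0, 0, 0], [0.01, -0.022, 0, 0, 0, 0, 0], [0.01, -0.022, 0, 0, 0, 0, 0], [0.01, -0.022, 0, 0, 0, 0, 0], [0.01, -0.022, 0, 0, 0, 0, 0], [0.01, -0.022, 0, 0, 0, 0, 0], [0.006, -0.011, 0, 0, 0, 0, 0], [0, 0, 0, 0, 0, 0, 0]])

```text
time_s: 2.15
eef_pos: [0.5296, -0.0447, 0.4201]
orientation: [-0.256, -3.129, -0.001]
wrist_force: [0.6, 0.0, -0.0]
grip_width: 0.0426
```

```bash
python3 - <<'E'
from h import *
s=sense();print({k:np.round(s[k],4) for k in['time_s','joint_positions','eef_pos','orientation','grip_width','wrist_force']})
a=snap('side','s1')['pixels'];b=snap('wrist','w1')['pixels']
cv2.imwrite('pics/m1.png',np.hstack([a,b])[:,:,::-1][:, ::1] if 0 else cv2.resize(np.vstack([a,b])[:,:,::-1],(400,600)))
E
```

```text
{'time_s': np.float64(2.15), 'joint_positions': array([-1.9090e-01,  9.0100e-02,  9.9310e-01,  1.0000e-04,  2.0605e+00,
       -1.5986e+00]), 'eef_pos': array([ 0.5296, -0.0447,  0.4201]), 'orientation': array([-2.557e-01, -3.129e+00, -5.000e-04]), 'grip_width': np.float64(0.0426), 'wrist_force': array([ 0.5617,  0.0223, -0.043 ])}
```

View pics/s1.png

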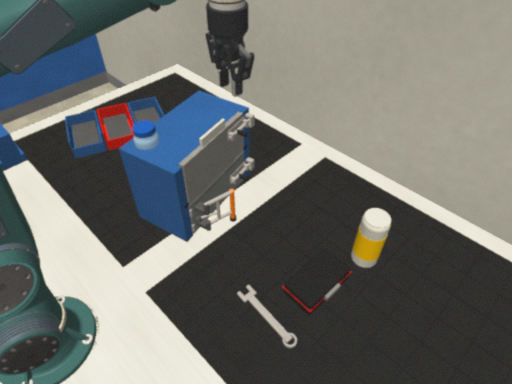

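View pics/w1.png

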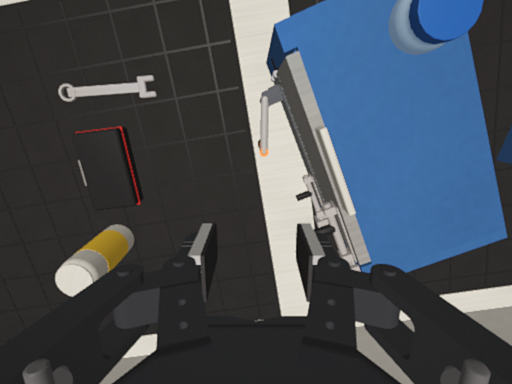

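The side view shows the gripper above the cabinet front with the arm well clear; the wrist view shows the post top at about (264,153), the knob at (303,195). I'll refine both points and the cabinet fit from this view.

```bash
cat >> h.py <<'E'
O=np.array([.522,.1237]);yaw=np.radians(103.35)
def w(x,y,z=0):
    c,s=np.cos(yaw),np.sin(yaw);return np.round([O[0]+c*x-s*y,O[1]+s*x+c*y,z],4)
def cab(P):
    c,s=np.cos(yaw),np.sin(yaw);d=P[...,:2]-O
    return np.stack([c*d[...,0]+s*d[...,1],-s*d[...,0]+c*d[...,1],P[...,2]],-1)
E
python3 - <<'E'
from h import *
c=dict(np.load('w1.npz'));P=cloud(c);px=c['pixels'].astype(int);C=cab(P)
R,G,B=px[...,0],px[...,1],px[...,2]
m=(R>180)&(G<150)&(B<100)&(P[...,2]>.1)&(C[...,0]<-.1)&(C[...,0]>-.3)
print('post',m.sum(),np.median(P[m],0),np.median(C[m],0))
q=P[(P[...,2]>.27)&(P[...,2]<.285)&(C[...,0]>-.12)&(C[...,0]<-.06)];print('lip',len(q),cv2.minAreaRect((q[:,:2]*1000).astype(np.float32)))
m=(abs(C[...,2]-.222)<.02)&(C[...,0]<-.115)&(C[...,0]>-.15)&(C[...,1]<-.05)&(C[...,1]>-.12)&(px.sum(-1)<200)
print('knob',m.sum(),C[m].min(0) ,C[m].max(0))
print('expect post',w(-.155,.026),'end',w(-.204,.102),'hinge',w(-.124,.1),'knob',w(-.134,-.085))
E
```

```text
post 2 [ 0.52593558 -0.0373662   0.10889464] [-0.15762255  0.03336077  0.10889464]
lip 796 ((539.4223022460938, 40.36435317993164), (99.42325592041016, 8.387431144714355), 13.36961841583252)
knob 59 [-0.12777318 -0.0852619   0.21917396] [-0.11503732 -0.07475532  0.22971111]
expect post [ 0.5325 -0.0331  0.    ] end [ 0.4699 -0.0983  0.    ] hinge [ 0.4533 -0.02    0.    ] knob [0.6356 0.0129 0.    ]
```

Request:
carry_out(deltas=[[0, 0, -0.041, 0, 0, 0, 0], [0, 0, -0.041, 0, 0, 0, 0], [0, 0, -0.041, 0, 0, 0, 0], [0, 0, -0.041, 0, 0, 0, 0], [0, 0, -0.041, 0, 0, 0, 0], [0, 0, -0.041, 0, 0, 0, 0], [0, 0, -0.025, 0, 0, 0, 0], [0, 0, -0.0, 0, 0, 0, 0]])

```text
time_s: 3.05
eef_pos: [0.5258, -0.0418, 0.1458]
orientation: [-0.249, -3.122, -0.002]
wrist_force: [-0.4, 0.1, 0.1]
grip_width: 0.0427
```

```bash
sed -i 's/O=np.array.*;yaw/O=np.array([.521,.1240]);yaw/' h.py; python3 - <<'E'
from h import *
s=sense();print({k:np.round(s[k],4) for k in['time_s','eef_pos','grip_width','wrist_force']})
a=snap('side','s2')['pixels'][40:240,110:270];
b=snap('wrist','w2')
cv2.imwrite('pics/m2.png',cv2.resize(a,None,fx=3,fy=3,interpolation=cv2.INTER_CUBIC)[:,:,::-1])
E
```

```text
{'time_s': np.float64(3.05), 'eef_pos': array([ 0.5258, -0.0418,  0.1458]), 'grip_width': np.float64(0.0427), 'wrist_force': array([-0.4043,  0.0959,  0.0988])}
```

View pics/m2.png

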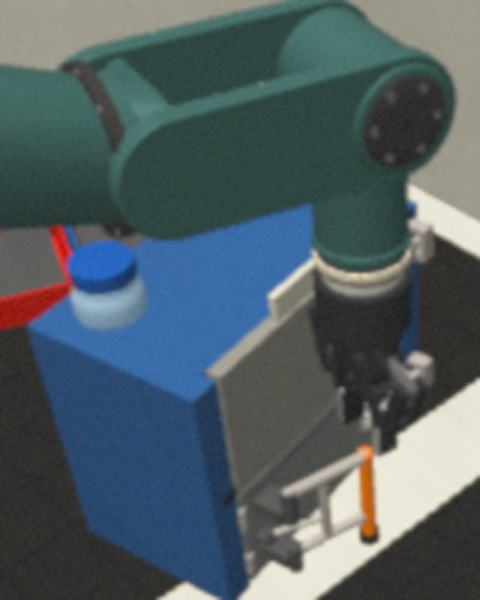

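View pics/w2.png

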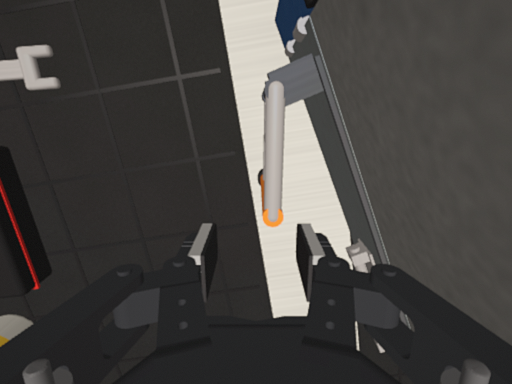

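The wrist view shows the post top at (272,217), between the open fingers; the side view shows the forearm passing over the roof. Checking its clearance and the post position.

```bash
python3 - <<'E'
from h import *
c=dict(np.load('s2.npz'));P=cloud(c);px=c['pixels'].astype(int);C=cab(P)
R,G,B=px[...,0],px[...,1],px[...,2]
m=(G>R+15)&(G>=B)&(P[...,2]>.2)&(P[...,0]>.2)&(P[...,0]<.7)
for a in np.arange(.2,.65,.05):
    k=m&(P[...,0]>a)&(P[...,0]<a+.05)
    if k.sum(): i=np.argmin(np.where(k,P[...,2],9)); print(round(a,2),k.sum(),P.reshape(-1,3)[i].round(3))
c=dict(np.load('w2.npz'));P=cloud(c);px=c['pixels'].astype(int);C=cab(P)
R,G,B=px[...,0],px[...,1],px[...,2]
m=(R>180)&(G<170)&(B<100)&(P[...,2]>.1)&(P[...,2]<.13)&(C[...,0]<-.1)&(C[...,0]>-.3)
q=P[m];print('post',m.sum(),q.mean(0),q.min(0),q.max(0), C[m].mean(0))
print('expect post',w(-.155,.026),'end',w(-.204,.102),'hinge',w(-.124,.1),'knob',w(-.134,-.085))
s=sense();print(s['eef_pos'],s['joint_positions'],s['joint_vel'])
E
```

```text
0.2 1362 [ 0.247 -0.029  0.486]
0.25 1847 [ 0.296 -0.035  0.47 ]
0.3 1574 [ 0.349 -0.067  0.451]
0.35 1576 [ 0.399 -0.075  0.442]
0.4 1655 [ 0.449 -0.085  0.439]
0.45 1884 [ 0.496 -0.05   0.345]
0.5 1439 [ 0.5   -0.062  0.347]
0.55 35 [ 0.551 -0.106  0.459]
post 162 [ 0.53064221 -0.03238426  0.11679665] [ 0.5239422  -0.03840851  0.11458309] [ 0.53635109 -0.02557245  0.1182288 ] [-0.15438478  0.0267273   0.11679665]
expect post [ 0.5315 -0.0328  0.    ] end [ 0.4689 -0.098   0.    ] hinge [ 0.4523 -0.0197  0.    ] knob [0.6346 0.0132 0.    ]
[ 0.52918276 -0.04278137  0.15126999] [-1.87662617e-01  7.39930401e-02  1.54427000e+00  2.94969982e-04
  1.52264675e+00 -1.59863179e+00] [-6.55582557e-03 -1.78867960e-02 -5.20942699e-02  6.16096733e-04
 -3.96392814e-03  1.53028922e-05]
```

Request:
carry_out(deltas=[[0, 0.001, -0.016, 0, 0, 0, 0], [0, 0.001, -0.016, 0, 0, 0, 0], [0.0, 0, -0.016, 0, 0, 0, 0], [0.001, 0, -0.013, 0, 0, 0, 0], [0, 0, 0, 0, 0, 0, 0]])

```text
time_s: 3.65
eef_pos: [0.5301, -0.0414, 0.0893]
orientation: [-0.252, -3.131, -0.0]
wrist_force: [-0.3, 0.3, -0.4]
grip_width: 0.0428
```

```bash
python3 - <<'E'
from h import *
s=sense();print({k:np.round(s[k],4) for k in['time_s','eef_pos','orientation','grip_width','wrist_force']})
H=w(-.124,.1)[:2]; p0=s['eef_pos'][:2]
from scipy.spatial.transform import Rotation as Ro
prev=p0
for i in range(1,13):
    a=-np.radians(5.75)*i; r=p0-H; q=H+np.array([np.cos(a)*r[0]-np.sin(a)*r[1],np.sin(a)*r[0]+np.cos(a)*r[1]]); print(np.round(q-prev,4),q.round(3)); prev=q
E
```

```text
{'time_s': np.float64(3.65), 'eef_pos': array([ 0.5301, -0.0414,  0.0893]), 'orientation': array([-2.522e-01, -3.131e+00, -3.000e-04]), 'grip_width': np.float64(0.0428), 'wrist_force': array([-0.2722,  0.321 , -0.4401])}
[-0.0026 -0.0077] [ 0.528 -0.049]
[-0.0033 -0.0074] [ 0.524 -0.056]
[-0.004 -0.007] [ 0.52  -0.063]
[-0.0047 -0.0066] [ 0.515 -0.07 ]
[-0.0054 -0.0061] [ 0.51  -0.076]
[-0.0059 -0.0055] [ 0.504 -0.082]
[-0.0065 -0.0049] [ 0.498 -0.087]
[-0.0069 -0.0042] [ 0.491 -0.091]
[-0.0073 -0.0035] [ 0.483 -0.094]
[-0.0076 -0.0027] [ 0.476 -0.097]
[-0.0079 -0.002 ] [ 0.468 -0.099]
[-0.008  -0.0012] [ 0.46 -0.1 ]
```

Request:
carry_out(deltas=[[-0.0026, -0.0077, 0, 0, 0, -5.75, 0], [-0.0033, -0.0074, 0, 0, 0, -5.75, 0], [-0.004, -0.007, 0, 0, 0, -5.75, 0], [-0.0047, -0.0066, 0, 0, 0, -5.75, 0], [-0.0054, -0.0061, 0, 0, 0, -5.75, 0], [-0.0059, -0.0055, 0, 0, 0, -5.75, 0], [0, 0, 0, 0, 0, 0, 0]])

```text
time_s: 4.35
eef_pos: [0.5049, -0.0826, 0.0912]
orientation: [1.17, 2.912, 0.0]
wrist_force: [0.6, -0.6, 0.0]
grip_width: 0.0426
```

```bash
python3 - <<'E'
from h import *
s=sense();print({k:np.round(s[k],4) for k in['time_s','eef_pos','orientation','grip_width','wrist_force']})
snap('wrist','w3')
E
```

```text
{'time_s': np.float64(4.35), 'eef_pos': array([ 0.5049, -0.0826,  0.0912]), 'orientation': array([1.1697e+00, 2.9125e+00, 3.0000e-04]), 'grip_width': np.float64(0.0426), 'wrist_force': array([ 0.5501, -0.6488,  0.0417])}
```

View pics/w3.png

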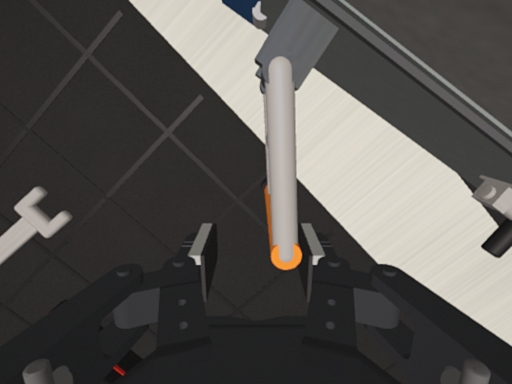

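The post (286,255) sits against the inner finger and the leg is following. I'll continue the arc.

Request:
carry_out(deltas=[[-0.0065, -0.0049, 0, 0, 0, -5.75, 0], [-0.0069, -0.0042, 0, 0, 0, -5.75, 0], [-0.0073, -0.0035, 0, 0, 0, -5.75, 0], [-0.0076, -0.0027, 0, 0, 0, -5.75, 0], [-0.0079, -0.002, 0, 0, 0, -5.75, 0], [0, 0, 0, 0, 0, 0, 0], [0, 0, 0, 0, 0, 0, 0], [0, 0, 0, 0, 0, 0, 0]])

```text
time_s: 5.2
eef_pos: [0.4687, -0.0991, 0.0898]
orientation: [1.854, 2.535, 0.001]
wrist_force: [-0.4, -0.4, -0.0]
grip_width: 0.0428
```

```bash
python3 - <<'E'
from h import *
s=sense();print({k:np.round(s[k],4) for k in['time_s','eef_pos','orientation','grip_width','wrist_force']})
c=snap('wrist','w4')
P=cloud(c);px=c['pixels'].astype(int);C=cab(P)
R,G,B=px[...,0],px[...,1],px[...,2]
m=(R>180)&(G<170)&(B<100)&(P[...,2]>.1)&(P[...,2]<.13)&(C[...,0]<-.1)&(C[...,0]>-.3)
print(C[m].mean(0))
E
```

```text
{'time_s': np.float64(5.2), 'eef_pos': array([ 0.4687, -0.0991,  0.0898]), 'orientation': array([1.8536e+00, 2.5352e+00, 9.0000e-04]), 'grip_width': np.float64(0.0428), 'wrist_force': array([-0.3947, -0.4485, -0.0416])}
[-0.20380249  0.10356387  0.11687453]
```

View pics/w4.png

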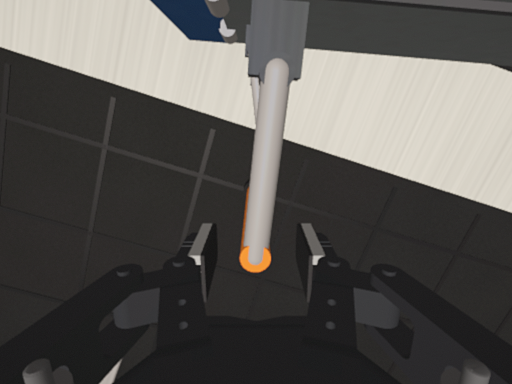

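Leg has snapped over: post at cabinet (-204, 104), seen at (255,258), free between the fingers. Lifting out and going to the top bolt knob.

Request:
carry_out(deltas=[[0, 0, 0.02, 0, 0, 0, 0], [0, 0, 0.025, 0, 0, 0, 0], [0, 0, 0.025, 0, 0, 0, 0], [0, 0, 0.025, 0, 0, -1, 0], [0, 0, 0.025, 0, 0, -1, 0], [0, 0, 0.025, 0, 0, -1, 0], [0, 0, 0.025, 0, 0, -1, 0], [0, 0, 0.025, 0, 0, 0, 0], [0, 0, 0.015, 0, 0, 0, 0], [0, 0, 0, 0, 0, 0, 0]])

```text
time_s: 6.25
eef_pos: [0.4693, -0.0994, 0.3023]
orientation: [1.939, 2.464, 0.003]
wrist_force: [-0.2, -0.0, 0.3]
grip_width: 0.0426
```

Request:
carry_out(deltas=[[0.0205, 0.014, 0, 0, 0, 0, 0], [0.0205, 0.014, 0, 0, 0, 0, 0], [0.0205, 0.014, 0, 0, 0, 0, 0], [0.0205, 0.014, 0, 0, 0, 0, 0], [0.0205, 0.014, 0, 0, 0, 0, 0], [0.0205, 0.014, 0, 0, 0, 0, 0], [0.0205, 0.014, 0, 0, 0, 0, 0], [0.0205, 0.014, 0, 0, 0, 0, 0], [0, 0, 0, 0, 0, 0, 0], [0, 0, 0, 0, 0, 0, 0]])

```text
time_s: 7.25
eef_pos: [0.6318, 0.013, 0.2973]
orientation: [-1.941, -2.467, 0.003]
wrist_force: [-0.2, -1.0, -0.6]
grip_width: 0.0425
```

```bash
python3 - <<'E'
from h import *
s=sense();print({k:np.round(s[k],4) for k in['time_s','eef_pos','orientation','grip_width','wrist_force','joint_positions']})
print(w(-.134,-.083),w(-.134,-.085), cab(s['eef_pos']))
c=snap('wrist','w5');snap('side','s5')
P=cloud(c);px=c['pixels'].astype(int);C=cab(P)
m=(abs(C[...,2]-.222)<.012)&(C[...,0]<-.11)&(C[...,0]>-.15)&(C[...,1]<-.05)&(C[...,1]>-.12)
print('knob',m.sum(),C[m].min(0) ,C[m].max(0))
c=capture('top');P=cloud(c);px=c['pixels'].astype(int);C=cab(P);R,G,B=px[...,0],px[...,1],px[...,2]
E
```

```text
{'time_s': np.float64(7.25), 'eef_pos': array([0.6318, 0.013 , 0.2973]), 'orientation': array([-1.9415, -2.4665,  0.0035]), 'grip_width': np.float64(0.0425), 'wrist_force': array([-0.2083, -0.9978, -0.5804]), 'joint_positions': array([-6.8900e-02,  2.7530e-01,  1.0233e+00, -4.0000e-04,  1.8464e+00,
       -3.0610e-01])}
[0.6327 0.0128 0.    ] [0.6346 0.0132 0.    ] [-0.13357272 -0.08218566  0.2972638 ]
knob 442 [-0.13273923 -0.08847713  0.22267641] [-0.11007335 -0.07653138  0.22989105]
```

View pics/w5.png

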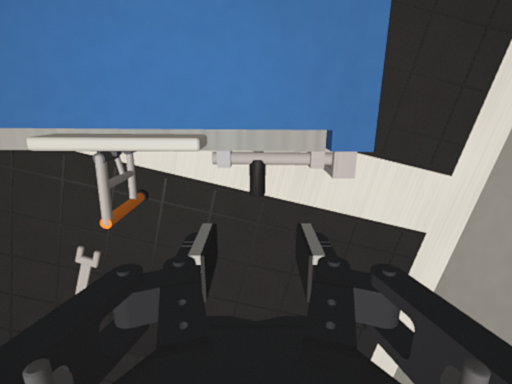

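View pics/s5.png

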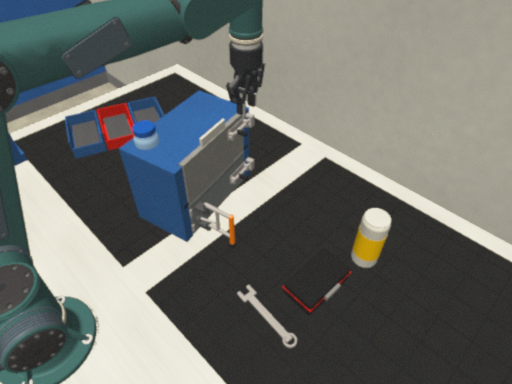

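The leg stands square. The knob end (258,193) lies centred between the fingers at y ≈ -82. Descending around it.

Request:
carry_out(deltas=[[0, 0, -0.02, 0, 0, 0, 0], [0, 0, -0.02, 0, 0, 0, 0], [0, 0, -0.02, 0, 0, 0, 0], [0, 0, -0.015, 0, 0, 0, 0], [0, 0, -0.012, 0, 0, 0, 0], [0, 0, 0, 0, 0, 0, 0]])

```text
time_s: 8.0
eef_pos: [0.6309, 0.0125, 0.2102]
orientation: [-1.943, -2.465, 0.003]
wrist_force: [0.2, 0.7, -0.4]
grip_width: 0.0431
```

```bash
python3 - <<'E'
from h import *
s=sense();print({k:np.round(s[k],4) for k in['time_s','eef_pos','orientation','grip_width','wrist_force']}, cab(s['eef_pos']))
snap('wrist','w6')
print(w(0,.001)-w(0,0),w(0,.04)-w(0,0))
E
```

```text
{'time_s': np.float64(8.0), 'eef_pos': array([0.6309, 0.0125, 0.2102]), 'orientation': array([-1.9432, -2.4647,  0.0032]), 'grip_width': np.float64(0.0431), 'wrist_force': array([ 0.1981,  0.6937, -0.3898])} [-0.13382673 -0.08119274  0.21019062]
[-0.001  -0.0002  0.    ] [-0.0389 -0.0092  0.    ]
```

View pics/w6.png

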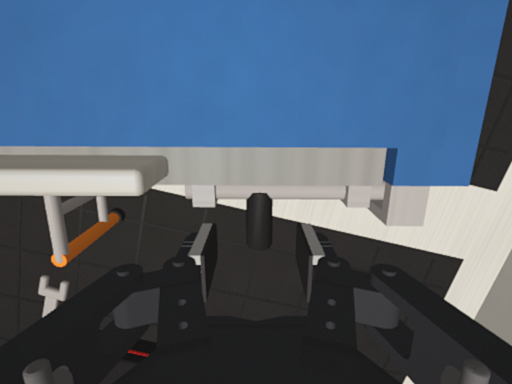

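Request:
carry_out(deltas=[[-0.0046, -0.0011, 0, 0, 0, 0, 0], [-0.0046, -0.0011, 0, 0, 0, 0, 0], [-0.0046, -0.0011, 0, 0, 0, 0, 0], [-0.0046, -0.0011, 0, 0, 0, 0, 0], [-0.0046, -0.0011, 0, 0, 0, 0, 0], [-0.0046, -0.0011, 0, 0, 0, 0, 0], [-0.0046, -0.0011, 0, 0, 0, 0, 0], [-0.0046, -0.0011, 0, 0, 0, 0, 0], [0, 0, 0, 0, 0, 0, 0]])

```text
time_s: 8.95
eef_pos: [0.5943, 0.0038, 0.2123]
orientation: [-1.944, -2.467, 0.001]
wrist_force: [-0.4, -0.4, 0.2]
grip_width: 0.0427
```

```bash
python3 - <<'E'
from h import *
s=sense();print({k:np.round(s[k],4) for k in['time_s','eef_pos','orientation','grip_width','wrist_force']}, cab(s['eef_pos']))
c=snap('wrist','w7')
P=cloud(c);C=cab(P)
m=(abs(C[...,2]-.222)<.012)&(C[...,0]<-.12)&(C[...,0]>-.135)&(C[...,1]<-.03)&(C[...,1]>-.10)&(c['pixels'].sum(-1)<150)
print('knob',m.sum(),np.percentile(C[m],[2,50,98],axis=0))
E
```

```text
{'time_s': np.float64(8.95), 'eef_pos': array([0.5943, 0.0038, 0.2123]), 'orientation': array([-1.9443e+00, -2.4667e+00,  1.1000e-03]), 'grip_width': np.float64(0.0427), 'wrist_force': array([-0.411 , -0.3839,  0.1761])} [-0.13388533 -0.04359152  0.21229857]
knob 798 [[-0.13326907 -0.0773215   0.22156085]
 [-0.12686389 -0.05992845  0.22730872]
 [-0.12043271 -0.05204385  0.23319914]]
```

View pics/w7.png

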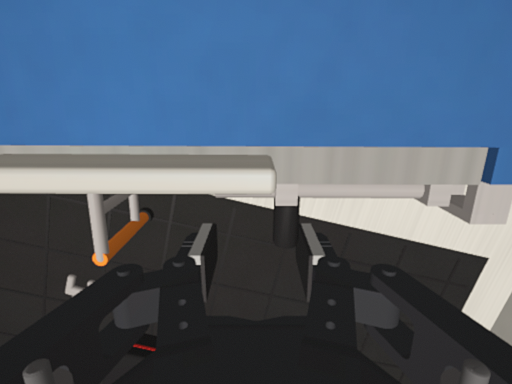

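The knob is now at y ≈ -58 (26 mm drawn) and the rod end at (465,187) is clear of the keeper. Backing off, lifting, shutting the fingers and going behind the lip.

Request:
carry_out(deltas=[[0.003, 0.0007, 0, 0, 0, 0, 0], [0.001, 0, 0.015, 0, 0, 0, 0], [0, 0, 0.025, 0, 0, 0, 0], [0, 0, 0.025, 0, 0, 0, 0.5], [0, 0, 0.025, 0, 0, 0, 1], [0, 0, 0.01, 0, 0, 0, 1], [-0.01, 0.01, 0, 0, 0, 0, 1], [-0.01, 0.01, 0, 0, 0, 0, 1], [-0.01, 0.01, 0, 0, 0, 0, 1], [-0.01, 0.01, 0, 0, 0, 0, 1]])

```text
time_s: 10.0
eef_pos: [0.5575, 0.0459, 0.3109]
orientation: [-1.942, -2.466, 0.002]
wrist_force: [-0.1, -0.1, -0.5]
grip_width: -0.0003
```

Request:
carry_out(deltas=[[-0.01, 0.01, 0, 0, 0, 0, 1], [-0.01, 0.01, 0, 0, 0, 0, 1], [-0.003, 0, 0, 0, 0, 0, 1], [0, 0, 0, 0, 0, 0, 1]])

```text
time_s: 10.4
eef_pos: [0.5358, 0.065, 0.3127]
orientation: [1.943, 2.467, 0.001]
wrist_force: [-0.0, -0.2, -0.3]
grip_width: 0.0002
```

```bash
python3 - <<'E'
from h import *
s=sense();print({k:np.round(s[k],4) for k in['time_s','eef_pos','orientation','grip_width','wrist_force']}, cab(s['eef_pos']))
c=snap('wrist','w8'); print(w(-.062,0))
E
```

```text
{'time_s': np.float64(10.4), 'eef_pos': array([0.5358, 0.065 , 0.3127]), 'orientation': array([1.9431e+00, 2.4674e+00, 5.0000e-04]), 'grip_width': np.float64(0.0002), 'wrist_force': array([-0.011 , -0.2395, -0.2977])} [-0.06084808 -0.00073792  0.31270496]
[0.5353 0.0637 0.    ]
```

View pics/w8.png

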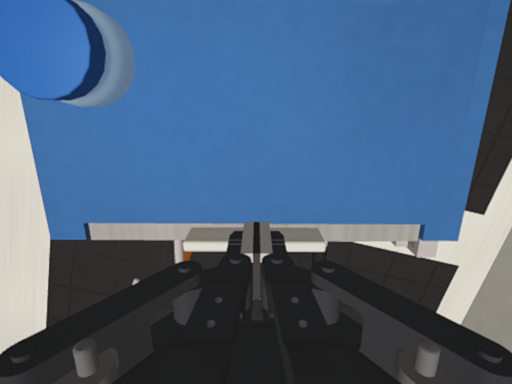

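Request:
carry_out(deltas=[[0, 0, -0.015, 0, 0, 0, 1], [0, 0, -0.015, 0, 0, 0, 1], [0, 0, -0.012, 0, 0, 0, 1], [0, 0, -0.007, 0, 0, 0, 1], [0, 0, 0, 0, 0, 0, 1]])

```text
time_s: 10.95
eef_pos: [0.5359, 0.0644, 0.2618]
orientation: [-1.944, -2.465, 0.003]
wrist_force: [-0.1, -0.1, 0.0]
grip_width: 0.0002
```

```bash
python3 - <<'E'
from h import *
s=sense();print({k:np.round(s[k],4) for k in['time_s','eef_pos','grip_width','wrist_force']}, cab(s['eef_pos']))
p=s['eef_pos']; r=.137; prev=p
for t in np.arange(0,.86,.05):
    q=w(-.087-r*np.sin(t)+.004*np.cos(t)+.011, cab(p)[1], .127+r*np.cos(t)+.004*np.sin(t)-.001)
    print(round(t,2),np.round(q-prev,4)); prev=q
E
```

```text
{'time_s': np.float64(10.95), 'eef_pos': array([0.5359, 0.0644, 0.2618]), 'grip_width': np.float64(0.0002), 'wrist_force': array([-0.0829, -0.0534,  0.0217])} [-0.06143625 -0.00071324  0.26181737]
0.0 [ 0.0024 -0.0103  0.0012]
0.05 [ 0.0016 -0.0067  0.    ]
0.1 [ 0.0016 -0.0066 -0.0003]
0.15 [ 0.0016 -0.0067 -0.0006]
0.2 [ 0.0015 -0.0065 -0.001 ]
0.25 [ 0.0016 -0.0066 -0.0014]
0.3 [ 0.0015 -0.0065 -0.0016]
0.35 [ 0.0015 -0.0063 -0.002 ]
0.4 [ 0.0015 -0.0063 -0.0024]
0.45 [ 0.0015 -0.0062 -0.0026]
0.5 [ 0.0014 -0.006  -0.003 ]
0.55 [ 0.0014 -0.0058 -0.0032]
0.6 [ 0.0013 -0.0057 -0.0036]
0.65 [ 0.0014 -0.0056 -0.0038]
0.7 [ 0.0012 -0.0053 -0.0041]
0.75 [ 0.0012 -0.0051 -0.0044]
0.8 [ 0.0012 -0.0049 -0.0047]
0.85 [ 0.0011 -0.0047 -0.0049]
```

Request:
carry_out(deltas=[[0.0012, -0.005, 0.0005, 0, 0, 0, 1], [0.0012, -0.005, 0.0005, 0, 0, 0, 1], [0.0016, -0.0067, 0, 0, 0, 0, 1], [0.0016, -0.0066, -0.0003, 0, 0, 0, 1], [0.0016, -0.0067, -0.0006, 0, 0, 0, 1], [0.0015, -0.0065, -0.001, 0, 0, 0, 1], [0.0016, -0.0066, -0.0014, 0, 0, 0, 1], [0.0015, -0.0065, -0.0016, 0, 0, 0, 1]])

```text
time_s: 11.75
eef_pos: [0.5482, 0.0143, 0.2593]
orientation: [1.945, 2.467, -0.0]
wrist_force: [0.1, 0.5, 0.6]
grip_width: 0.0002
```

```bash
python3 - <<'E'
from h import *
s=sense();print({k:np.round(s[k],4) for k in['time_s','eef_pos','grip_width','wrist_force']}, cab(s['eef_pos']))
a=snap('side','s9')['pixels'][40:260,110:300]
cv2.imwrite('pics/s9z.png',cv2.resize(a,None,fx=2.7,fy=2.7)[:,:,::-1])
E
```

```text
{'time_s': np.float64(11.75), 'eef_pos': array([0.5482, 0.0143, 0.2593]), 'grip_width': np.float64(0.0002), 'wrist_force': array([0.0711, 0.5157, 0.6415])} [-0.11299711 -0.00111997  0.25934947]
```

View pics/s9z.png

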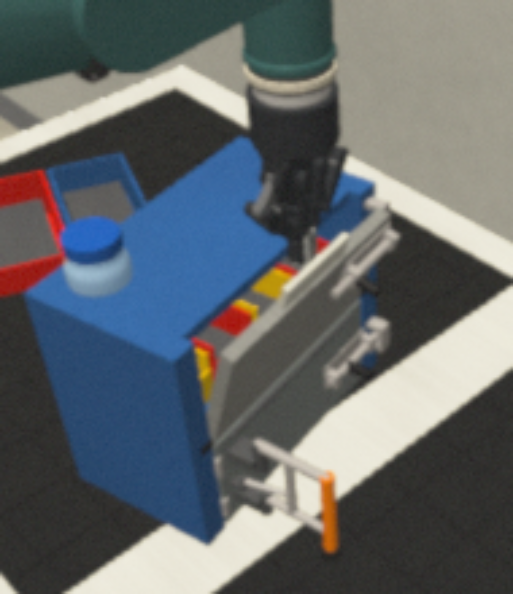

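The leaf is opening (lip around (320,265)), with the leg still out at (330,510). I'll continue the arc.

Request:
carry_out(deltas=[[0.0015, -0.0063, -0.002, 0, 0, 0, 1], [0.0015, -0.0063, -0.0024, 0, 0, 0, 1], [0.0015, -0.0062, -0.0026, 0, 0, 0, 1], [0.0014, -0.006, -0.003, 0, 0, 0, 1], [0.0014, -0.0058, -0.0032, 0, 0, 0, 1], [0.0013, -0.0057, -0.0036, 0, 0, 0, 1], [0.0014, -0.0056, -0.0038, 0, 0, 0, 1], [0.0012, -0.0053, -0.0041, 0, 0, 0, 1], [0.0012, -0.0051, -0.0044, 0, 0, 0, 1], [0.0012, -0.0049, -0.0047, 0, 0, 0, 1]])

```text
time_s: 12.8
eef_pos: [0.5617, -0.0426, 0.2253]
orientation: [1.945, 2.467, 0.0]
wrist_force: [0.9, 0.1, -1.2]
grip_width: 0.0001
```

Request:
carry_out(deltas=[[0, 0, 0, 0, 0, 0, 1], [0, 0, 0, 0, 0, 0, 1], [0, 0, 0, 0, 0, 0, 1], [0, 0, 0, 0, 0, 0, 1], [0, 0, 0, 0, 0, 0, 1], [0, 0, 0, 0, 0, 0, 1], [0, 0, 0, 0, 0, 0, 1], [0, 0, 0, 0, 0, 0, 1], [0, 0, 0, 0, 0, 0, 1], [0, 0, 0, 0, 0, 0, 1]])

```text
time_s: 13.8
eef_pos: [0.5616, -0.0421, 0.2256]
orientation: [1.944, 2.467, 0.0]
wrist_force: [0.3, -0.3, -0.2]
grip_width: 0.0002
```

```bash
python3 - <<'E'
from h import *
s=sense();print({k:np.round(s[k],4) for k in['time_s','eef_pos','grip_width','wrist_force']}, cab(s['eef_pos']))
a=snap('side','s10')['pixels'][40:260,110:300]
cv2.imwrite('pics/s10z.png',cv2.resize(a,None,fx=2.7,fy=2.7)[:,:,::-1])
E
```

```text
{'time_s': np.float64(13.8), 'eef_pos': array([ 0.5616, -0.0421,  0.2256]), 'grip_width': np.float64(0.0002), 'wrist_force': array([ 0.3268, -0.2597, -0.1862])} [-0.17101634 -0.00113251  0.22562889]
```

View pics/s10z.png

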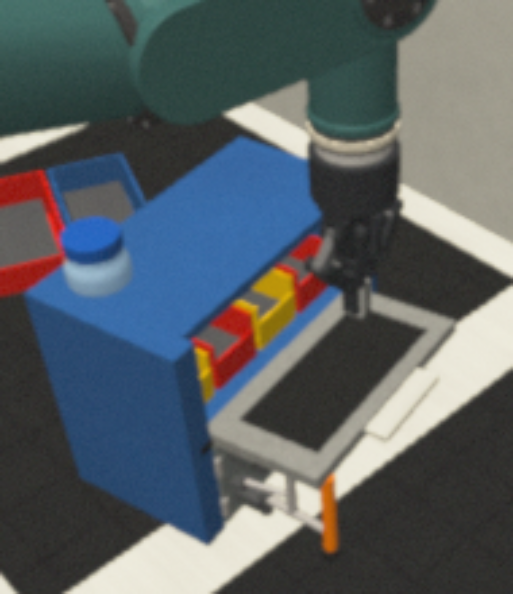

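The leaf has come down by itself and looks to rest on the leg. Lifting clear and checking.

Request:
carry_out(deltas=[[0, 0, 0.02, 0, 0, 0, 1], [0, 0, 0.025, 0, 0, 0, 1], [0, 0, 0.025, 0, 0, 0, 1], [0, 0, 0.025, 0, 0, 0, 1], [0, 0, 0.025, 0, 0, 0, 1], [0, 0, 0.025, 0, 0, 0, 1], [0, 0, 0.025, 0, 0, 0, 1], [0, 0, 0, 0, 0, 0, 1], [0, 0, 0, 0, 0, 0, 1], [0, 0, 0, 0, 0, 0, 1]])

```text
time_s: 14.85
eef_pos: [0.5614, -0.0421, 0.3939]
orientation: [-1.943, -2.466, 0.002]
wrist_force: [0.4, 0.1, -0.7]
grip_width: -0.0002
```

```bash
python3 - <<'E'
from h import *
for n in['wrist','side','top']:
    c=snap(n,n+'F');P=cloud(c);C=cab(P);px=c['pixels'].astype(int);R,G,B=px[...,0],px[...,1],px[...,2]
    m=(C[...,0]<-.13)&(C[...,0]>-.24)&(abs(C[...,1])<.125)&(C[...,2]>.1)&(C[...,2]<.16)&(R>90)&(abs(R-B)<40)
    q=C[m]
    if len(q)>50:
        A=np.c_[q[:,0],np.ones(len(q))];k=np.linalg.lstsq(A,q[:,2],rcond=None)[0];print(n,len(q),'slope',k[0],'theta',np.pi/2+np.arctan(k[0]))
    m=(R>180)&(G<170)&(B<100)&(C[...,0]<-.15)&(C[...,0]>-.3)&(P[...,2]<.13)&(P[...,2]>0.0)
    print(n,'post',m.sum(),C[m].mean(0) if m.any() else '')
s=sense();print({k:np.round(s[k],4) for k in['time_s','eef_pos','wrist_force']})
E
```

```text
wrist 4651 slope 0.046198332112965854 theta 1.616961834115991
wrist post 0 
side 1247 slope 0.06973887170325978 theta 1.6404224687013735
side post 62 [-0.20435944  0.10905004  0.06249445]
top 391 slope 0.028111117184410468 theta 1.5989000426928632
top post 0 
{'time_s': np.float64(15.0), 'eef_pos': array([ 0.5613, -0.0421,  0.394 ]), 'wrist_force': array([-0.4683,  0.8647,  0.0767])}
```

View pics/sideF.png

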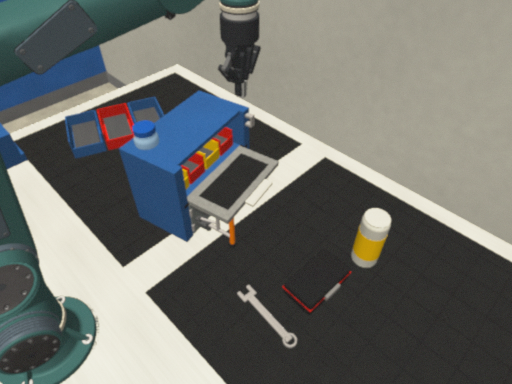

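View pics/wristF.png

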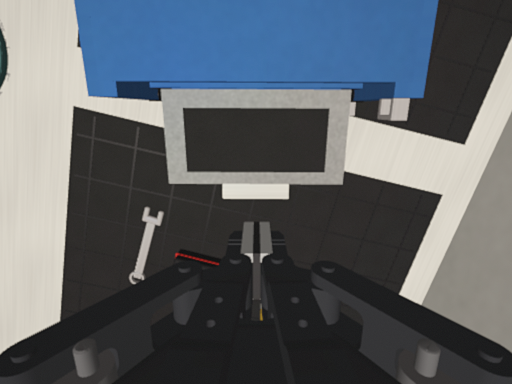

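```bash
python3 - <<'E'
from h import *
c=dict(np.load('wristF.npz'));P=cloud(c);C=cab(P);px=c['pixels'].astype(int);s=px.sum(-1)
for nm,(x0,x1,y0,y1) in {'near':(-.110,-.100,-.1,.1),'outer':(-.216,-.204,-.1,.1),'left':(-.2,-.11,.110,.124),'right':(-.2,-.11,-.124,-.110),'lip':(-.236,-.224,-.045,.045)}.items():
    m=(C[...,0]>x0)&(C[...,0]<x1)&(C[...,1]>y0)&(C[...,1]<y1)&(C[...,2]>.08)&(C[...,2]<.18); print(nm,m.sum(),np.percentile(C[m][:,2],[10,50,90]).round(4), C[m].mean(0).round(3))
w2=snap('wrist','wristG');d=w2['depth']-c['depth'];print('diff median',np.median(d[90:185,165:345]))
E
```

```text
near 1071 [0.1332 0.1347 0.1359] [-0.105 -0.     0.135]
outer 852 [0.1286 0.1314 0.1326] [-0.209 -0.     0.131]
left 620 [0.1316 0.1329 0.1341] [-0.153  0.117  0.133]
right 621 [0.1314 0.1326 0.1339] [-0.154 -0.117  0.133]
lip 420 [0.1273 0.1284 0.1293] [-0.23  -0.     0.128]
diff median 6.67274e-05
```

```bash
python3 - <<'E'
from h import *
a=dict(np.load('top0.npz'));b=dict(np.load('topF.npz'))
d=np.abs(a['pixels'].astype(int)-b['pixels']).sum(-1);print('bystander px changes',(d[100:275,295:400]>120).sum())
print(job_done(), sense()['time_s'])
E
```

```text
bystander px changes 0
the job is handed in; nothing more can be done
the job is handed in; nothing more can be done
```

The shelf is set up and the job is handed in at about 15 s of robot time. No verdict was reported.

- **Leg:** I pushed the orange leg out past its snap-over point with one finger behind the post. The post then stood at about (-204, 104) in the cabinet frame, which is square to the front.
- **Top half:** I drew its bolt about 26 mm, hooked the lip from behind and pulled the leaf along its arc to about 0.8 rad. From there it sank on its damper onto the leg.

Last checks before handing in:
- **Level:** the wrist camera's height readings along the leaf's frame give about 1.60 rad. Cruder whole-surface fits gave 1.60 (top), 1.62 (wrist) and 1.64 (side). All are inside the 1.48 to 1.68 range, but they scatter by about 0.04 rad.
- **At rest:** two wrist depth pictures taken one after the other showed the leaf not moving.
- **Loose things:** the top view showed no pixel change around the case, spanner and spray can. The tin I judged only by eye in the side view, where it looks unmoved.
- **Bottom half:** I never touched its leaf or bolt directly and saw no sign of either moving, but I did not measure them.
- **Robot:** it was lifted clear to about 0.39 m and touched nothing, and the forces shown at each step stayed around 1 N.

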